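# Shift the beam selector into its third slot

## Robot

A 6-joint arm with a two-finger parallel gripper is mounted at the origin on a cart in front of the work surface, level with it; the furniture and walls round the work are solid. World frame = base frame: x ahead of the robot, y to its left, z up, the work surface at z = 0. Lengths are in mm, angles in rad, forces in N, time in s.
With the tool pointing down it reaches from about 300 to 850 mm from the base axis. Payload 5.4 kg.
Tool frame: the origin (TCP) lies at the very end of the fingers, on their centre line; the grasp point (between the pads) lies 19 mm behind it (env.grasp_offset is the distance from the TCP to the grasp point, in mm); z points along the fingers, y is the line along which they close (so a half turn about z gives the same grasp; the last joint's range is limited). The gripper opens to 85 mm and grips with 20 to 120 N. Pads are 22 mm wide; open, the fingers measure 114 mm over their backs; the gripper's body (76 mm by 85 mm) begins 54 mm behind the grasp point. The pads swing forward as they close: fully open they stand 13 mm farther back than shut.
Start: joints at [-0.21, 0.158, 1.597, -0, 1.386, -0.21], TCP at [574.984, -0.018, 231.299] pointing down, gripper open.
Joint ranges: [-2.91, 2.91], [-0.94, 2.29], [0.18, 2.7], [-1.29, 4.43], [0.17, 2.64], [-3, 3]. Speed limits (rad/s): [2.57, 2.57, 3.14, 3.14, 3.14, 3.14].

## Interface

Orientations are given as a rotation vector (axis times angle).
In Python, from workcell import env gives the robot as it stands.
- The arm moves only by the tool carry_out, never from a script. Its argument "targets" is a list of rows, each a list of 3 entries, a list of its own where there are three numbers: the closure, from -1 (fully open) to 1 (shut), then the shift along the tool's x, y, z in cm, then the turn, a rotation vector about the tool's x, y, z in rad. A call has 1 to 10 rows; each row shifts and turns the commanded pose from where the row before left it, along the tool's axes as they then stand; what a row does not reach is not made up. A row lasts 1/8 s, in which the tool goes at most 62.5 mm and 10.7 degrees, less where a joint would pass 70% of its speed; a pose out of reach is approached as far as the arm can. A call with a gripper value outside its range is refused whole. The fingers move at their own pace and stop on an object; the grip force is fixed at half the most. Time passes only in rows, so rows that do not move let the fingers close. It gives the time, the measured TCP pose, the force, the opening and the grip force at its end, in the units of the state.
- env.get_obs(): the state, without advancing time (a new reading comes with each control period).
- env.capture(name): name is "scene" or "side" or "wrist"; returns a dict with "image" (420x560x3 uint8, red, green, blue), "z_map" (420x560 float32, mm along the optical axis (not along the pixel's ray), 0 where there is no reading), "fx", "fy", "cx", "cy" (pixels), "R" (3x3) and "t" (3): a world point X has camera coordinates R X + t; the wrist camera has in their place "hand_eye" (4x4, takes a point from camera to tool coordinates, whose origin is the TCP and whose axes are the flange's). Camera axes: x right, y down, z forward; pixel columns grow to the right and rows downward; lengths in mm; the calibration is good to about 2 mm. A picture is of the moment at which its call begins: read the wrist's pose just before it.
- env.finish_job(): hands the job in; it is judged then, once.
The state is a dict: "clock": time; "joints": joint angles; "dq": joint speeds; "joint_torque": joint torques, N m; "position": TCP position; "orientation": TCP orientation; "wrist_force": force on the tool from outside, world axes, zero at the start; "wrist_torque": the same for the moment, N m; "opening": finger opening in mm; "grip_force": force on a finger pad.
Only numpy, scipy, OpenCV 4.12 (cv2) and the standard library are available. Lean on these libraries where they do the work, as an engineer would, in place of code of your own. Each camera call takes 0.05 s, during which the arm holds its last target. There are 200 camera calls.

## Task

The beam selector's red-knobbed lever stands in the left leg of its H-shaped gate. With the shut fingers, gently push the lever level with the gate's crossing, push it across to the right leg, then forward (away from you) until it is fully home in the third slot, the one with three green dots; never let it go into the fourth slot (near right). Only push: never take the lever between the fingers, leave the bottle, post and mirror mount beside the box where they stand, and finish clear of everything.

Things in the scene. Friction and masses are not known exactly. Their poses are not given: they have to be found in the camera images.
- selector: Fixed grey box, 120 x 120 mm, on a dark foot plate (150 x 130 mm); aluminium top 80 mm above the desk; 34 mm round ports stick out 12 mm left and right. Origin: centre of its underside, on the desk. Own x points forward (away from the robot when unturned), y left, z up; turned by up to 0.45 rad about z
- gate_center (a point): Centre of the H-shaped gate in the box's top, 80 mm above the desk; axes as the box's. Two legs run along x, 20 mm left and right of it; one crossing runs along y through it. All are 16 mm wide. The two tongues between the legs have 5 mm rounded corners. Slots: first far left (one dot), second near left (two dots), third far right (three green dots), fourth near right (four dots)
- slot3 (a point): Where the lever's axis crosses the box's top, roughly, when it is home in the third slot: 20 mm forward and 20 mm right of the gate's centre, 80 mm above the desk
- lever_across (a joint): Sideways tilt of the lever, rad, about the box's x axis: -0.30 = left leg (starts at -0.30 to -0.27), 0 = upright, +0.30 = right leg; stops at both ends. Pivot 12 mm above the desk, under the gate's centre. No spring, it stays where it is left; about 1 N at the knob moves it slowly, and it swings without running on
- lever_fore (a joint): Forward tilt of the lever, rad: 0 = level with the crossing (it can pass across between about -0.045 and +0.045; the rounded corners help it in from a little more), +0.30 = fully forward, -0.30 = fully back; stops at both ends. No spring, stays where left. Starts anywhere from -0.28 to +0.28: in the first slot, the second, or between
- knob_center (a point): Centre of the red ball knob, 32 mm across, on a 10 mm stem, 140 mm from the pivot: 152 mm above the desk when upright, 140 mm when in a slot end. z runs up along the lever. In the box's frame it lies at x = 0.14 sin(fore), y = -0.14 sin(across) cos(fore), z = 0.012 + 0.14 cos(across) cos(fore)
- dropper_bottle: Loose white dropper bottle with a red tip, 38 mm across, 106 mm tall, standing at the far right of the box; origin at the centre of its underside. To be left alone
- optical_post: Loose steel post, 13 mm across, 75 mm tall, standing on end at the left of the box; origin at the centre of its underside. To be left alone
- mirror_mount: Loose black mirror mount, 38 x 42 x 47 mm, standing beyond the box; origin at the centre of its underside. To be left alone

How it is judged:
By the outcome, as a careful person would: the job done as asked, in the order asked, and still so for the second after the job is handed in, with the robot touching nothing.
It also fails if it takes over 51 s, if anything falls off the work surface, if the arm or the gripper's body presses on something with over 40 N, if the wrist force passes 120 N, or if a joint passes its speed limit or range.

## Working session

There is one attempt and no reset: what is moved stays moved. The work goes in short steps, Python scripts to look and compute and a tool call to move; the robot and the scene stay as the last step left them, time stands still between calls to the robot, and variables do not carry over. Pictures are saved under pics/ and viewed, at most 10 in all, crops included, and the job is handed in when it is done.

Besides the shell and the picture viewer there is one more tool, called by a JSON object that holds its "api" and its "payload". carry_out: Moves the arm, as the interface text tells. Its arguments: {"type":"object","properties":{"targets":{"type":"array","items":{"type":"array"}}},"required":["targets"]}

```bash
mkdir -p pics; cat > h.py <<'E'
import numpy as np, cv2
from workcell import env
def cloud(c):
    z=c["z_map"]; v,u=np.mgrid[:z.shape[0],:z.shape[1]]
    P=np.stack([(u-c["cx"])/c["fx"]*z,(v-c["cy"])/c["fy"]*z,z],-1)
    return (P-c["t"])@c["R"], z>0     # R^T (P - t)
def knob(c):
    W,ok=cloud(c); hsv=cv2.cvtColor(c["image"],cv2.COLOR_RGB2HSV)
    m=((hsv[...,0]<8)|(hsv[...,0]>172))&(hsv[...,1]>150)&(hsv[...,2]>60)&ok
    return W,m
def sphere(P,r=16.):
    from scipy.optimize import least_squares
    f=lambda p:np.linalg.norm(P-p,axis=1)-r
    return least_squares(f,P.mean(0)-[0,0,8],loss="soft_l1").x
E
python3 - <<'E'
from h import *
o=env.get_obs(); print(o["clock"],o["position"],o["orientation"],o["opening"])
a=env.capture("scene"); b=env.capture("side")
np.savez("c0.npz",**{k+n:c[k] for n,c in(("s",a),("d",b)) for k in c if c[k] is not None and k!="name"})
im=np.vstack([a["image"],b["image"]])
cv2.imwrite("pics/a.png",a["image"][...,::-1]); cv2.imwrite("pics/b.png",b["image"][...,::-1])
for c in(a,b):
    W,m=knob(c); n,l,s,ce=cv2.connectedComponentsWithStats(m.astype(np.uint8))
    for i in range(1,n):
        if s[i,4]>25: 
            P=W[l==i]; print(s[i],P.mean(0),"sph",sphere(P))
    ok=c["z_map"]>0; t=ok&(abs(W[...,2]-80)<4)&(W[...,0]>300)&(W[...,0]<900)&(abs(W[...,1])<400)
    n,l,s,ce=cv2.connectedComponentsWithStats(t.astype(np.uint8)); i=1+s[1:,4].argmax()
    r=cv2.minAreaRect(W[l==i][:,:2].astype(np.float32)); print("top",r,W[l==i][:,2].mean(),s[i])
    print("cam",-c["R"].T@c["t"])
E
```

```text
0.0 [5.74392938e+02 1.30079836e-01 2.30293595e+02] [-2.22025681e+00 -2.22032944e+00  1.61791662e-03] 85.37587691895337
[268 191   8  13  55] [ 647.41308463 -278.78580107   82.86787912] sph [ 659.24559794 -282.99059634   76.17071701]
[243 214  15  15 172] [ 494.33133643 -154.09040722  151.81988337] sph [ 504.40179948 -156.97246049  145.95478209]
top ((527.3895874023438, -192.36676025390625), (121.91119384765625, 122.77912902832031), 18.320653915405273) 79.95153508815542 [ 222  214   79   50 1665]
cam [-69.71006331  90.36925413 580.2279204 ]
[241 215   9  16  74] [ 650.87730441 -277.23296897   82.26473482] sph [ 657.12227529 -287.75812463   76.81999143]
[280 221  15  16 199] [ 500.27183767 -148.80556262  150.17411152] sph [ 504.48954787 -158.61433084  145.57395177]
top ((527.7848510742188, -192.7902069091797), (119.70561218261719, 122.54991912841797), 18.576313018798828) 79.73881248226455 [ 250  237   63   30 1492]
cam [277.03519916 476.93433803 452.80174179]
```

View pics/a.png

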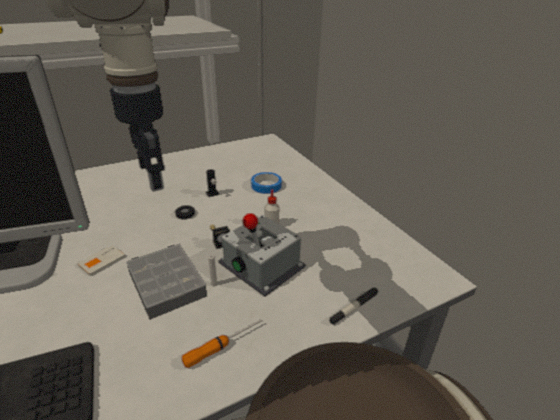

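View pics/b.png

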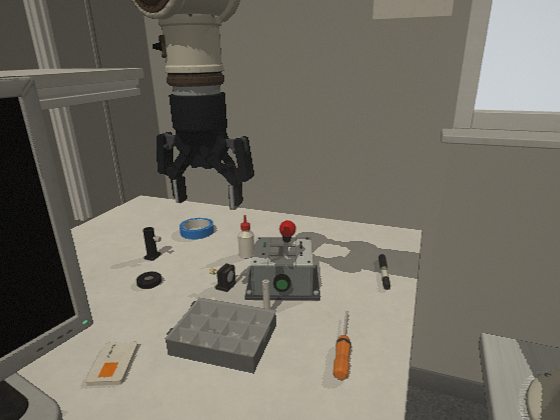

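The box centre is at (527.6, -192.6), with a yaw of +0.32 rad. In the box frame the knob is at (-11, +40), z 146, which matches the given geometry with fore ≈ -0.08 in the left leg. In the scene image the knob is at (250, 221) and the bottle at (272, 210). In the side image the knob is at (287, 228) and the post at (266, 293). After turning the tool, its y axis is box forward and its x axis is box left.

{"api": "carry_out", "payload": {"targets": [[1,[0,0,0],[0,0,-0.16]],[1,[0,0,0],[0,0,-0.16]],[1,[-1.6,-2,0],[0,0,0]],[1,[-1.6,-2,0],[0,0,0]],[1,[-1.6,-2,0],[0,0,0]],[1,[-1.6,-2,0],[0,0,0]],[1,[-1.6,-2,0],[0,0,0]],[1,[-1.6,-2,0],[0,0,0]],[1,[-1.6,-2,0],[0,0,0]],[1,[-1.6,-2,0],[0,0,0]]]}}

```text
clock: 1.35
position: [462.6, -172.3, 230.8]
orientation: [-1.839, -2.546, 0.0]
wrist_force: [-0.1, -0.6, 0.9]
opening: -0.1
grip_force: 0.0
```

```bash
cat >> h.py <<'E'
C=np.array([527.6,-192.6]); A=0.322
Rb=np.array([[np.cos(A),np.sin(A)],[-np.sin(A),np.cos(A)]])
def box(p): return np.r_[Rb@(np.asarray(p)[:2]-C),p[2]]
def report(name=None):
    from scipy.spatial.transform import Rotation as Ro
    np.set_printoptions(precision=2,suppress=True)
    o=env.get_obs(); R=Ro.from_rotvec(o["orientation"]).as_matrix()
    print(o["clock"],"tcp box",box(o["position"]),"tool y yaw",np.arctan2(R[1,1],R[0,1]),"z",R[:,2],"open",o["opening"],"F",o["wrist_force"])
    for n in("scene","side"):
        c=env.capture(n); W,m=knob(c); m&=(W[...,2]>115)&(W[...,2]<180)&(np.hypot(W[...,0]-C[0],W[...,1]-C[1])<85)
        if name: cv2.imwrite(f"pics/{name}_{n}.png",c["image"][...,::-1])
        if m.sum()>30:
            k=box(sphere(W[m])); print(n,m.sum(),"knob box",k,"fore",np.arcsin(k[0]/140),"across",-np.arcsin(k[1]/140))
E
python3 -c "
from h import *
report()"
```

```text
1.35 tcp box [-55.25  39.82 230.81] tool y yaw 0.3200001418952843 z [-0.  0. -1.] open -0.1430813687807636 F [-0.06 -0.56  0.88]
scene 168 knob box [-10.59  41.38 145.65] fore -0.07569613932194222 across -0.3000390515574298
side 197 knob box [-11.2   39.54 145.37] fore -0.0800839812809211 across -0.2862996150612262
```

{"api": "carry_out", "payload": {"targets": [[1,[0,-0.4,2.5],[0,0,0]],[1,[0,0,3],[0,0,0]],[1,[0,0,3],[0,0,0]],[1,[0,0,2],[0,0,0]],[1,[0,0.8,0],[0,0,0]],[1,[0,0.6,0],[0,0,0]],[1,[0,0.4,0],[0,0,0]],[1,[0,0.4,0],[0,0,0]],[1,[0,0,0],[0,0,0]]]}}

```text
clock: 2.58
position: [481.0, -166.3, 126.7]
orientation: [1.838, 2.546, 0.0]
wrist_force: [-0.7, -0.7, 0.8]
opening: 0.3
grip_force: 0.1
```

```bash
python3 -c "
from h import *
report('c')"
```

```text
2.575 tcp box [-35.9   39.71 126.75] tool y yaw 0.32022691911120293 z [ 0. -0. -1.] open 0.3236283690709896 F [-0.68 -0.69  0.82]
scene 123 knob box [ -5.01  40.73 146.13] fore -0.035769555221750515 across -0.2951877343975117
side 196 knob box [ -5.08  39.72 145.86] fore -0.03627388926016033 across -0.28763218685835906
```

View pics/c_side.png

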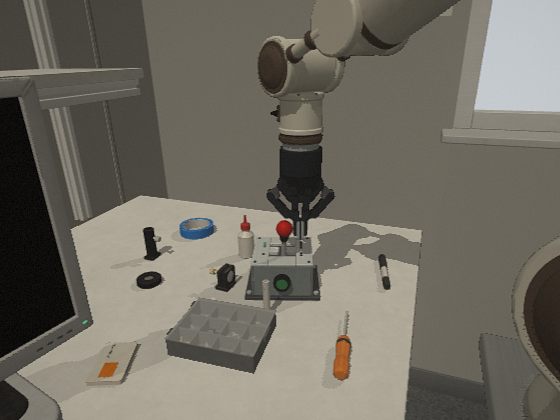

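The knob is now at (284, 229), with the fingers touching it from behind. The offset between the TCP and the knob is 30.8 mm. I'll push the last 5 mm and then go round to the left side.

{"api": "carry_out", "payload": {"targets": [[1,[0,0.3,0],[0,0,0]],[1,[0,0.2,0],[0,0,0]],[1,[0,-1,0],[0,0,0]],[1,[0,-1,0],[0,0,0]],[1,[2.3,0,0],[0,0,0]],[1,[2.3,0,0],[0,0,0]],[1,[0,2.5,0],[0,0,0]],[1,[0,2.6,0],[0,0,0]],[1,[-0.6,0,0],[0,0,0]],[1,[0,0,0],[0,0,0]]]}}

```text
clock: 3.92
position: [501.4, -117.0, 126.2]
orientation: [-1.839, -2.547, 0.001]
wrist_force: [-0.2, -0.8, 0.4]
opening: 0.0
grip_force: 0.0
```

```bash
python3 -c "
from h import *
report('d')"
```

```text
3.925 tcp box [ -0.93  79.97 126.15] tool y yaw 0.3199617489453975 z [-0. -0. -1.] open 0.0018161211483483058 F [-0.19 -0.81  0.39]
scene 97 knob box [ -0.55  41.37 146.1 ] fore -0.003902115410051847 across -0.3000100185959677
```

The lever is level with the crossing, so I'll push across now.

{"api": "carry_out", "payload": {"targets": [[1,[-0.8,0,0],[0,0,0]],[1,[-0.6,0,0],[0,0,0]],[1,[-0.6,0,0],[0,0,0]],[1,[-0.6,0,0],[0,0,0]],[1,[-0.6,0,0],[0,0,0]],[1,[-0.6,0,0],[0,0,0]],[1,[-0.6,0,0],[0,0,0]],[1,[-0.6,0,0],[0,0,0]],[1,[0,0,0],[0,0,0]]]}}

```text
clock: 5.15
position: [518.0, -165.0, 126.2]
orientation: [1.839, 2.546, -0.0]
wrist_force: [0.6, -0.8, -0.8]
opening: -0.0
grip_force: 0.0
```

```bash
python3 -c "
from h import *
report('e')"
```

```text
5.15 tcp box [ -0.43  29.2  126.25] tool y yaw 0.31950413096439684 z [ 0. -0. -1.] open -0.0083489680744565 F [ 0.55 -0.79 -0.76]
scene 56 knob box [-27.33  13.48 151.91] fore -0.19648107537857473 across -0.09641120789715509
```

```bash
python3 -c "
import cv2,numpy as np
a=cv2.imread('pics/e_scene.png')[160:310,170:340];b=cv2.imread('pics/e_side.png')[180:330,200:370]
cv2.imwrite('pics/e.png',cv2.resize(np.hstack([a,b]),(800,353),interpolation=2))"
```

```text
(no output)
```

View pics/e.png

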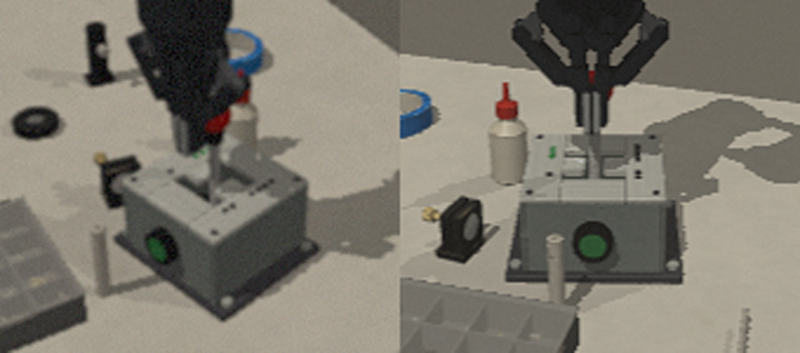

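The stem stands in the middle of the crossing. The knob is mostly hidden behind the fingers, with some red showing at (612, 92) in the side crop. It is at most a few mm back of centre, so I'll continue with a slight forward drag.

{"api": "carry_out", "payload": {"targets": [[1,[-0.6,0.05,0],[0,0,0]],[1,[-0.6,0.05,0],[0,0,0]],[1,[-0.6,0.05,0],[0,0,0]],[1,[-0.6,0.05,0],[0,0,0]],[1,[-0.6,0.05,0],[0,0,0]],[1,[-0.6,0.05,0],[0,0,0]],[1,[-0.3,0,0],[0,0,0]],[1,[0,0,0],[0,0,0]]]}}

```text
clock: 6.25
position: [533.2, -200.8, 126.5]
orientation: [1.839, 2.546, -0.0]
wrist_force: [1.1, -0.5, -0.2]
opening: 0.2
grip_force: 0.0
```

```bash
python3 -c "
from h import *
report('f')
a=cv2.imread('pics/f_scene.png')[160:310,170:340];b=cv2.imread('pics/f_side.png')[180:330,200:370]
cv2.imwrite('pics/f.png',cv2.resize(np.hstack([a,b]),(800,353),interpolation=2))"
```

```text
6.25 tcp box [  2.71  -9.6  126.47] tool y yaw 0.31981547029559193 z [ 0. -0. -1.] open 0.16260465805205707 F [ 1.14 -0.48 -0.23]
scene 79 knob box [ -0.06 -36.01 147.83] fore -0.00045122646283132306 across 0.26010629687544495
```

View pics/f.png

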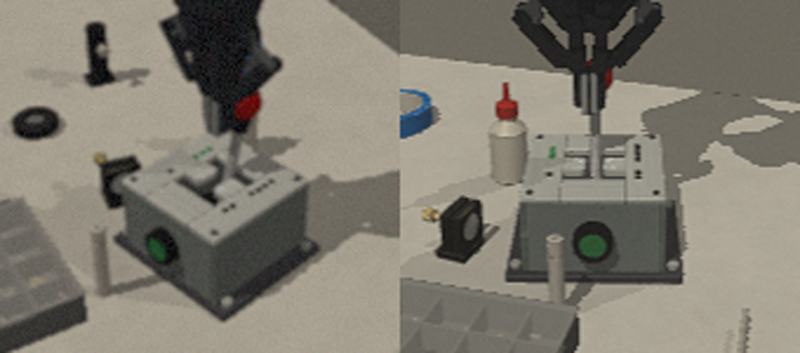

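The lever is across at (245, 105) in the crop, at 0.26 rad and level. I'll push 4 mm more, then go round behind it.

{"api": "carry_out", "payload": {"targets": [[1,[-0.4,0,0],[0,0,0]],[1,[0,0,0],[0,0,0]],[1,[1.3,0,0],[0,0,0]],[1,[1.3,0,0],[0,0,0]],[1,[0,-3,0],[0,0,0]],[1,[0,-3.1,0],[0,0,0]],[1,[-2.7,0,0],[0,0,0]],[1,[-2.7,0,0],[0,0,0]],[1,[0,0,0],[0,0,0]]]}}

```text
clock: 7.48
position: [485.3, -250.6, 126.6]
orientation: [1.84, 2.545, -0.0]
wrist_force: [-0.1, 0.9, -0.4]
opening: 0.1
grip_force: 0.0
```

```bash
python3 -c "
from h import *
report('g')"
```

```text
7.475 tcp box [-58.5  -41.6  126.62] tool y yaw 0.31894379788676486 z [ 0. -0. -1.] open 0.10574736110204794 F [-0.13  0.86 -0.37]
scene 160 knob box [ -0.34 -39.42 146.33] fore -0.0024185329428808616 across 0.28540830618247437
side 161 knob box [ -0.6  -40.67 146.18] fore -0.004270328506153054 across 0.2947703988878423
```

{"api": "carry_out", "payload": {"targets": [[1,[0,1.3,0],[0,0,0]],[1,[0,0.9,0],[0,0,0]],[1,[0,0.6,0],[0,0,0]],[1,[0,0.7,0],[0,0,0]],[1,[0,0.7,0],[0,0,0]],[1,[0,0.7,0],[0,0,0]],[1,[0,0.7,0],[0,0,0]],[1,[0,0.6,0],[0,0,0]],[1,[0,0.5,0],[0,0,0]],[1,[0,0,0],[0,0,0]]]}}

```text
clock: 8.82
position: [549.0, -228.8, 126.3]
orientation: [1.839, 2.547, 0.0]
wrist_force: [-1.4, 0.3, -0.9]
opening: -0.2
grip_force: 0.1
```

```bash
python3 -c "
from h import *
report('i')"
```

```text
8.825 tcp box [  8.89 -41.13 126.3 ] tool y yaw 0.3202445362887265 z [ 0. -0. -1.] open -0.23415556472050283 F [-1.44  0.3  -0.94]
scene 115 knob box [ 39.55 -38.05 141.14] fore 0.2864212026560323 across 0.27526208840760513
side 160 knob box [ 39.49 -39.57 140.87] fore 0.28597079965681627 across 0.286519465179378
```

Just short of home. I'll press in small steps and watch the force for the stop.

{"api": "carry_out", "payload": {"targets": [[1,[0,0.1,0],[0,0,0]],[1,[0,0.1,0],[0,0,0]],[1,[0,0,0],[0,0,0]]]}}

```text
clock: 9.3
position: [550.6, -228.4, 126.3]
orientation: [1.839, 2.547, -0.0]
wrist_force: [0.2, 0.2, -0.6]
opening: 0.3
grip_force: 0.4
```

{"api": "carry_out", "payload": {"targets": [[1,[0,0.1,0],[0,0,0]],[1,[0,0,0],[0,0,0]]]}}

```text
clock: 9.55
position: [551.4, -228.0, 126.2]
orientation: [-1.839, -2.547, 0.0]
wrist_force: [-0.8, 0.3, -1.3]
opening: 0.1
grip_force: 0.5
```

{"api": "carry_out", "payload": {"targets": [[1,[0,0.1,0],[0,0,0]],[1,[0,0,0],[0,0,0]]]}}

```text
clock: 9.8
position: [552.1, -227.8, 126.1]
orientation: [-1.839, -2.546, 0.001]
wrist_force: [-2.3, -2.5, -1.1]
opening: 0.2
grip_force: 1.4
```

```bash
python3 -c "
from h import *
report('j')"
```

```text
9.8 tcp box [ 12.13 -41.12 126.12] tool y yaw 0.3199787383342674 z [-0. -0. -1.] open 0.18488191933080256 F [-2.32 -2.54 -1.1 ]
scene 112 knob box [ 42.28 -37.63 140.68] fore 0.3067912872494839 across 0.27213379954282485
side 161 knob box [ 41.41 -39.3  140.2 ] fore 0.30026273099500717 across 0.28457105258258825
```

{"api": "carry_out", "payload": {"targets": [[1,[0,0.1,0],[0,0,0]],[1,[0,0,0],[0,0,0]]]}}

```text
clock: 10.15
position: [552.9, -227.4, 126.0]
orientation: [-1.838, -2.546, 0.001]
wrist_force: [-3.8, -2.4, -1.4]
opening: 0.1
grip_force: 2.4
```

{"api": "carry_out", "payload": {"targets": [[1,[0,0.1,0],[0,0,0]],[1,[0,0,0],[0,0,0]]]}}

```text
clock: 10.4
position: [553.5, -227.2, 125.9]
orientation: [-1.838, -2.546, 0.002]
wrist_force: [-5.7, -2.7, -1.5]
opening: -0.1
grip_force: 3.2
```

```bash
python3 -c "
from h import *
report('k')"
```

```text
10.4 tcp box [ 13.64 -40.98 125.88] tool y yaw 0.3201508234636217 z [-0.  0. -1.] open -0.1387293449132399 F [-5.75 -2.74 -1.47]
scene 106 knob box [ 42.09 -37.4  140.69] fore 0.3053853397359922 across 0.27041458975835314
side 158 knob box [ 41.48 -39.51 140.3 ] fore 0.30083240003573086 across 0.28610529393063505
```

The knob no longer moves while the force rises, so it is at the stop. Next I'll back off, lift and verify.

{"api": "carry_out", "payload": {"targets": [[1,[0,-1,0],[0,0,0]],[1,[0,-2,0],[0,0,0]],[1,[0,-2,0],[0,0,0]],[1,[0,-1,-3],[0,0,0]],[1,[0,0,-4],[0,0,0]],[1,[0,0,-4],[0,0,0]],[1,[0,0,0],[0,0,0]],[1,[0,0,0],[0,0,0]]]}}

```text
clock: 11.5
position: [497.5, -245.6, 236.0]
orientation: [1.839, 2.547, 0.001]
wrist_force: [0.4, -0.5, -1.0]
opening: -0.2
grip_force: 0.0
```

```bash
python3 -c "
from h import *
report('l')
a=cv2.imread('pics/l_scene.png')[160:310,170:340];b=cv2.imread('pics/l_side.png')[180:330,200:370]
cv2.imwrite('pics/l.png',cv2.resize(np.hstack([a,b]),(800,353),interpolation=2))"
```

```text
11.5 tcp box [-45.35 -40.72 236.04] tool y yaw 0.320103751489994 z [ 0.  0. -1.] open -0.20584565901285157 F [ 0.38 -0.47 -0.98]
scene 139 knob box [ 41.9  -37.49 140.48] fore 0.30393098265746726 across 0.2710922729419132
side 160 knob box [ 41.47 -39.39 140.29] fore 0.3007286881637473 across 0.28523573223835436
```

View pics/l.png

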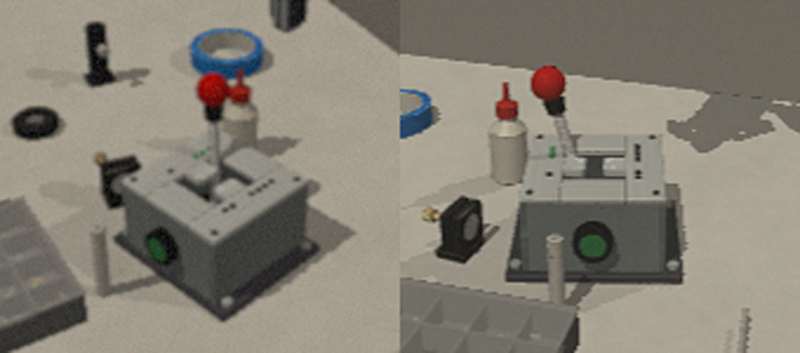

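The lever is home in the third slot. The knob is at (212, 90) and (547, 83) in the two halves of the crop, and the bottle, post and mount are undisturbed. The arm is clear.

```bash
python3 -c "
from workcell import env
print(env.finish_job())"
```

```text
the job is handed in; nothing more can be done
None
```

The lever is fully home in the third slot (forward tilt about 0.30 rad), moved by pushing only and never into the fourth slot; the bottle, post and mirror mount were left alone, the arm finished clear, and the job was handed in at about 11.6 s.

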